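# Pry the sprung clip off a wheel axle with the hooked pick

## Task

Take the hooked pick from its rest, lower its hook gently through the eye of the sprung clip on the wheel's axle until it just rests on the hub face with a few newtons, and pull the clip out of the axle groove without forcing anything. Touch the clip only with the pick, leave it lying beside the axle, on the wheel or close by, and lay the pick back in its rest as it lay before. Leave the other things on the bench alone.

Things in the scene. Friction and masses are not known exactly. Their poses are not given: they have to be found in the camera images.
- wheel: Fixed idler wheel lying flat on a grey 100 x 100 x 12 mm base plate: rubber tyre 84 mm across (top at 42 mm), aluminium hub 64 mm across whose flat top face is 45 mm above the bench, steel axle standing up through its middle. Origin: centre of the plate's underside, z up.
- axle: Fixed steel axle in the middle of the wheel. Origin: on its axis at the height of the hub face (45 mm above the bench). From here up: a groove 20 mm in diameter and 6.5 mm high, then the axle's head, 26 mm in diameter and 11 mm high (its top is 17.5 mm above the hub face).
- clip: Steel sprung retaining clip, 4 mm thick, flat on the hub face in the groove. Origin: centre of the ring, underside; z up. Two sprung prongs (31 mm over all) embrace the axle, open towards its +x; at -x a tab with an eye, its outer edge 24.5 mm from the origin. Drawn level along its -x it springs out after about 10 mm, at 7 to 14 N; it can swivel about the axle.
- clip_eye (a point): Middle of the eye in the clip's tab, at the tab's top side (4 mm above the hub face), 17.5 mm from the clip's origin along its -x. The eye is a through window, 7 mm along clip x by 8 mm along clip y, with bars 3.5 mm wide at its sides and outer end; the hub face closes it below.
- pick: Hooked pick. Origin: middle of its handle; x along the tool towards the hook, z up as it lies in the rest. Wooden handle 96 x 14 x 16 mm (x, y, z), brass ferrule, 5.6 mm steel shank with a small brass clamp (11 mm across, 10 mm high) at its end, which holds the hook: a straight round steel pin, 4 mm thick, pointing down. About 0.1 kg, balanced within 20 mm of the origin.
- hook_clamp (a point): Middle of the clamp, on the hook pin's axis, 115 mm ahead of the pick's origin. The pin can be set in the clamp (tight, it does not slip in use): its rounded lower end stands 22 to 38 mm below this point, differently each time and not measured, so how deep it reaches must be felt or seen.
- pick_rest: Fixed grey rest for the pick: base plate 112 x 56 x 8 mm and two upright forks, 10 mm thick, at x = -38 and +38 mm, whose notches are 20 mm wide with a flared mouth (52 to 58 mm above the bench). Origin: centre of its underside; x points along the pick that lies in it, towards the hook. Between the forks the handle stands free (66 mm) for the fingers.
- cradle (a point): Centre of the pick rest at the height where the handle's axis lies, 47 mm above the bench; a lying pick has its origin here within 4 mm along x.
- scriber: Straight scriber, 9 x 121 x 9 mm, lying loose on the bench near the wheel: not the hooked pick, leave it alone. Origin: middle of its underside.
- spanner_13: Spanner, 24 x 170 x 9 mm, lying loose on the bench: leave it alone. Origin: middle of its underside.

How it is judged:
By the outcome, as a careful person would: the job done as asked, in the order asked, and still so for the second after the job is handed in, with the robot touching nothing.
It also fails if it takes over 61 s, if anything falls off the work surface, if the arm or the gripper's body presses on something with over 40 N, if the wrist force passes 120 N, or if a joint passes its speed limit or range.

## Robot

A 6-joint arm with a two-finger parallel gripper is mounted at the origin on a cart in front of the work surface, level with it; the furniture and walls round the work are solid. World frame = base frame: x ahead of the robot, y to its left, z up, the work surface at z = 0. Lengths are in m, angles in rad, forces in N, time in s.
With the tool pointing down it reaches from about 0.3 to 0.875 m from the base axis. Payload 6.4 kg.
Tool frame: the origin (TCP) lies at the very end of the fingers, on their centre line; the grasp point (between the pads) lies 19 mm behind it; z points along the fingers, y is the line along which they close (so a half turn about z gives the same grasp; the last joint's range is limited). The gripper opens to 85 mm and grips with 20 to 120 N. Pads are 22 mm wide; open, the fingers measure 114 mm over their backs; the gripper's body (76 mm by 85 mm) begins 54 mm behind the grasp point. The pads swing forward as they close: fully open they stand 13 mm farther back than shut.
Start: joints at [1.064, 0.181, 1.607, -0, 1.354, -0.206], TCP at [0.17, 0.549, 0.231] pointing down, gripper open.
Joint ranges: [-2.99, 2.99], [-0.89, 2.07], [0.3, 2.58], [-1.14, 4.28], [0, 2.63], [-3.12, 3.12]. Speed limits (rad/s): [2.57, 2.57, 3.01, 3.14, 3.14, 3.14].

## Interface

Orientations are given as a unit quaternion [w, x, y, z].
In Python, from bench import get_obs, optics, workorder gives the robot as it stands.
- The arm moves only by the shell command python3 -m jog 'ROWS'. ROWS is a JSON object whose key "rows" holds a list of rows, 1 to 10 of them, each of 7 numbers: dx, dy, dz in fractions of the full range, 1 being 1 m, then a rotation vector rx, ry, rz in a scale on which 1.0 is 4 rad, then the opening from 0.0 (shut) to 1.0 (fully open); each row is the pose to reach, as a shift and turn from the pose commanded when the command began, along the tool's axes at that moment; what a row does not reach only later rows make up. A row lasts 1/8 s, in which the tool goes at most 0.0625 m and 0.188 rad, less where a joint would pass 70% of its speed; a pose out of reach is approached as far as the arm can. The fingers move at their own pace and stop on an object; the grip force is fixed at half the most. Time passes only in rows, so rows that do not move let the fingers close. It prints the time, the measured TCP pose, the force, the opening and the grip force at its end. Input that does not fit is refused with a message, and nothing moves.
- get_obs(): the state, without advancing time (a new reading comes with each control period).
- optics.camera(name): name is "scene" or "top" or "wrist"; returns (picture, depth): 384x512x3 uint8, blue, green, red; 384x512 float32, m along the optical axis (not along the pixel's ray), 0 where there is no reading.
- optics.camera_params(name): a dict with "fovy" (degrees; the focal length in pixels is half the picture's height over the tangent of half this angle, whatever the lens; pixels are square), "cx", "cy" (the principal point, pixels), "view" (4x4, takes a point from world to camera coordinates). Camera axes: x right, y up, looking along -z (the intrinsics and any distortion apply to the point x, -y, -z); pixel columns grow to the right and rows downward; lengths in m; the calibration is good to about 2 mm. A picture is of the moment at which its call begins: read the wrist's pose just before it. camera_params takes no time and is no camera call; for the wrist camera it gives the pose at the moment of the call.
- workorder.hand_in(): hands the job in; it is judged then, once.
The state is a dict: "time_s": time; "q": joint angles; "dq": joint speeds; "joint_efforts": joint torques, N m; "eef_pos": TCP position; "eef_rot": TCP orientation; "wrist_force": force on the tool from outside, world axes, zero at the start; "torque": the same for the moment, N m; "opening": opening from 0.0 (shut) to 1.0 (fully open); "grasp_force": force on a finger pad.
Only numpy, scipy, OpenCV 4.12 (cv2) and the standard library are available. Lean on these libraries where they do the work, as an engineer would, in place of code of your own. Each camera call takes 0.05 s, during which the arm holds its last target. There are 200 camera calls.

## Working session

There is one attempt and no reset: what is moved stays moved. The work goes in short steps, Python scripts to look and compute and a shell command to move; the robot and the scene stay as the last step left them, time stands still between calls to the robot, and variables do not carry over. Pictures are saved under pics/ and viewed, at most 10 in all, crops included, and the job is handed in when it is done.

```bash
ls; mkdir -p pics; cat > h.py <<'E'
import numpy as np, cv2
from bench import get_obs, optics, workorder
from scipy.spatial.transform import Rotation as R
def cam(n):
    p=optics.camera_params(n); im,d=optics.camera(n); return im,d,p
def K(p,im):
    f=im.shape[0]/2/np.tan(np.radians(p['fovy'])/2); return f
def ray(p,u,v):
    f=192/np.tan(np.radians(p['fovy'])/2)
    V=np.array(p['view']); Rt=V[:3,:3]; o=-Rt.T@V[:3,3]
    uv=np.array([[[u,v]]],float)
    k=np.array([[f,0,p['cx']],[0,f,p['cy']],[0,0,1]])
    dist=np.array(p.get('dist',p.get('distortion',np.zeros(5))),float)
    x,y=cv2.undistortPoints(uv,k,dist)[0,0]
    return o,Rt.T@np.array([x,-y,-1.])
def plane(p,u,v,z):
    o,d=ray(p,u,v); return o+d*(z-o[2])/d[2]
def proj(p,P):
    f=192/np.tan(np.radians(p['fovy'])/2);V=np.array(p['view']);c=V[:3,:3]@np.array(P)+V[:3,3]
    return p['cx']+f*c[0]/-c[2], p['cy']-f*c[1]/-c[2]
def tool():
    o=get_obs(); w,x,y,z=o['eef_rot']; return np.array(o['eef_pos']),R.from_quat([x,y,z,w])
E
python3 - <<'E'
from h import *
for n in ['scene','top','wrist']:
    im,d,p=cam(n); print(n,{k:(np.round(v,3).tolist() if k=='view' else v) for k,v in p.items()})
    cv2.imwrite(f'pics/{n}0.png',im)
o=get_obs();print(o)
E
```

```text
pics
scene {'fovy': 49.952676035056285, 'cx': 247.19767578543005, 'cy': 192.5890235869176, 'view': [[0.608, -0.794, 0.014, -0.345], [0.373, 0.301, 0.878, -0.255], [-0.701, -0.529, 0.479, -0.73], [0.0, 0.0, 0.0, 1.0]]}
top {'fovy': 50.32632136327951, 'cx': 256.4339150160918, 'cy': 189.8497183925339, 'view': [[0.011, -1.0, -0.009, -0.001], [0.998, 0.011, 0.06, -0.549], [-0.06, -0.01, 0.998, -0.882], [0.0, 0.0, 0.0, 1.0]]}
wrist {'fovy': 58.89920070099843, 'cx': 252.6240510596567, 'cy': 189.31347819677222, 'view': [[0.297, 0.955, -0.002, -0.574], [-0.915, 0.284, -0.288, 0.037], [-0.274, 0.087, 0.958, -0.38], [0.0, 0.0, 0.0, 1.0]]}
{'time_s': 0.15, 'q': array([ 1.06368888e+00,  1.81371261e-01,  1.60776254e+00,  3.09126072e-06,
        1.35380958e+00, -2.06299842e-01]), 'dq': array([ 0.00112593, -0.00037528, -0.00206988,  0.00052687, -0.00238471,
       -0.00011394]), 'joint_efforts': array([ 1.50875916e-03, -4.45262182e+01, -3.51696181e+01, -3.32423524e-04,
        5.79791435e-03,  6.07490506e-06]), 'eef_pos': array([0.17014248, 0.54881314, 0.23059824]), 'eef_rot': array([-2.37244117e-04,  1.49837685e-01,  9.88710378e-01, -6.32328711e-04]), 'wrist_force': array([-0.93155388, -0.10131682, -0.16212146]), 'torque': array([-0.02161639, -0.01469316,  0.01475016]), 'grasp_force': 0.0, 'opening': 1.0032016642694226}
```

View pics/top0.png

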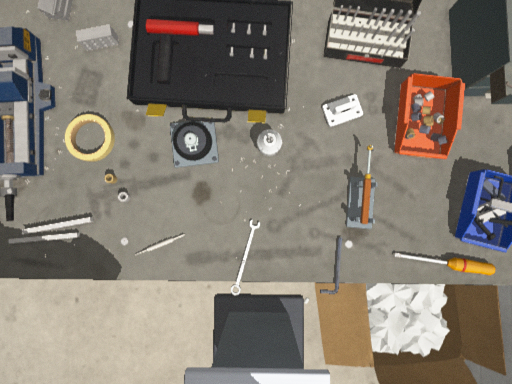

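View pics/scene0.png

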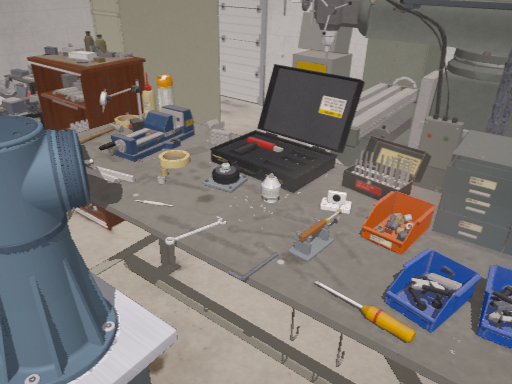

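The top view shows the wheel at about (193,142). The orange-handled pick lies in its rest at (363,195), with the hook end at (370,148). The scriber is at (160,243) and the spanner at (245,257). I'll zoom in on both targets.

```bash
python3 - <<'E'
from h import *
im,d,p=cam('top')
a=cv2.resize(im[112:172,160:225],None,fx=6,fy=6,interpolation=cv2.INTER_CUBIC)
b=cv2.resize(im[135:235,335:388],None,fx=6,fy=6,interpolation=cv2.INTER_CUBIC)
c=np.zeros((600,a.shape[1]+b.shape[1],3),np.uint8);c[:a.shape[0],:a.shape[1]]=a;c[:,a.shape[1]:]=b
cv2.imwrite('pics/crop1.png',c)
print(c.shape)
for u,v,z in [(193,142,.0625),(370,148,.05),(366,200,.05)]: print(plane(p,u,v,z),d[v,u], )
m=cv2.inRange(cv2.cvtColor(im,cv2.COLOR_BGR2HSV),(5,120,80),(20,255,255)); m[:, :340]=0;m[:,385:]=0;m[:140]=0;m[235:]=0
ys,xs=np.nonzero(m);print(len(xs),xs.mean(),ys.mean(),ys.min(),ys.max());print(cv2.minAreaRect(np.c_[xs,ys].astype(np.float32)))
E
```

```text
(600, 708, 3)
[0.64570344 0.13939236 0.0625    ] 0.86071485
[ 0.63877426 -0.23515129  0.05      ] 0.86818725
[ 0.52821373 -0.22617482  0.05      ] 0.85947126
330 365.58181818181816 199.11212121212122 145 223
((366.7750244140625, 184.06201171875), (7.05745267868042, 78.23006439208984), 4.5739216804504395)
```

View pics/crop1.png

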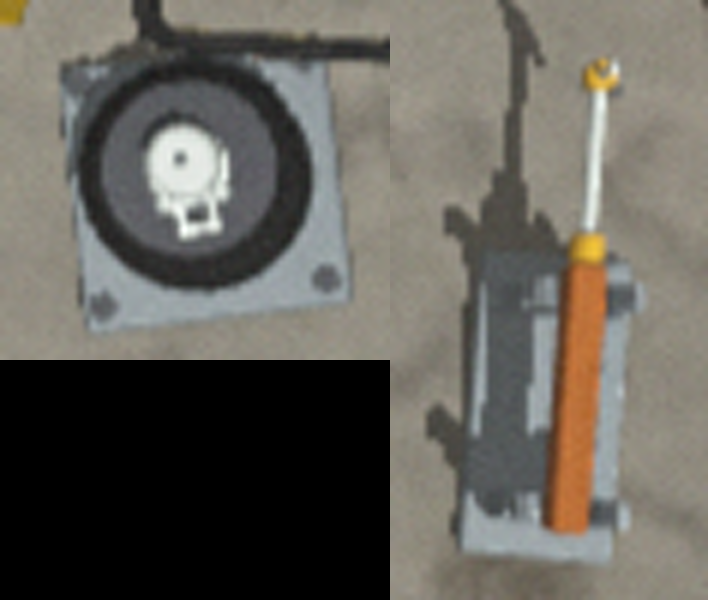

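The crop shows the axle head at about (190.5,138.7) and the clip eye at (193.3,147.5), so the tab points back towards the robot. The pick's clamp is at (370.2,147.5) and its handle back end at (365,223.3).

```bash
cat >> h.py <<'E'
def go(P,yawx=None):
    """tool-frame shift & rotvec to reach P with tool x pointing along yaw, z down"""
    o,r=tool(); s=r.inv().apply(np.array(P)-o)
    rv=np.zeros(3)
    if yawx is not None:
        x=np.array([np.cos(yawx),np.sin(yawx),0]);z=np.array([0,0,-1.]);t=R.from_matrix(np.c_[x,np.cross(z,x),z])
        rv=(r.inv()*t).as_rotvec()
    print('shift',s.round(4),'rot',rv.round(4))
E
python3 - <<'E'
from h import *
p=optics.camera_params('top')
c=plane(p,370.2,147.5,.052);b=plane(p,365,223.3,.055);print(c,b,np.linalg.norm(c-b))
dd=(c-b)[:2];dd/=np.linalg.norm(dd);a=np.arctan2(dd[1],dd[0]);print('yaw',a)
o=c[:2]-.115*dd; print('origin',o, b[:2]+.048*dd)
h=plane(p,190.5,138.7,.0625);e=plane(p,193.3,147.5,.049);print(h,e,np.linalg.norm((h-e)[:2]),np.arctan2(*(h-e)[1::-1]))
go([o[0]+.01*dd[0]-0.0,o[1],.20],a+np.pi)
E
```

```text
[ 0.63951427 -0.23504221  0.052     ] [ 0.47932463 -0.22257882  0.055     ] 0.16070175534146355
yaw -0.07764752115548154
origin [ 0.52486077 -0.22612172] [ 0.52718001 -0.22630216]
[0.65265475 0.14480473 0.0625    ] [0.63625332 0.14077002 0.049     ] 0.016890406282436852 0.24120794420599098
shift [-0.5779 -0.6321  0.0313] rot [-0.0011 -0.0003 -0.2231]
```

Careful with the scale: turns go in shares of 4 rad. That gives: -0.223 rad / 4 = -0.0558.

```bash
python3 -m jog '{"rows": [[-0.058,-0.063,0.003,0,0,-0.0055,1],[-0.116,-0.126,0.006,0,0,-0.0113,1],[-0.174,-0.19,0.009,0,0,-0.0168,1],[-0.232,-0.253,0.012,0,0,-0.0225,1],[-0.29,-0.316,0.015,0,0,-0.0275,1],[-0.348,-0.38,0.018,0,0,-0.0335,1],[-0.406,-0.443,0.021,0,0,-0.039,1],[-0.464,-0.506,0.024,0,0,-0.0445,1],[-0.522,-0.57,0.027,0,0,-0.05,1],[-0.578,-0.632,0.031,-0.0003,0,-0.0558,1]]}'
python3 - <<'E'
from h import *
go([.5348,-.227,.2],np.pi-.0776)
E
```

```text
time_s: 1.45
eef_pos: [0.4374, -0.0179, 0.2094]
eef_rot: [0.001, 0.039, 0.999, 0.001]
wrist_force: [1.5, -0.1, 0.5]
opening: 1.003
grasp_force: 0.0
shift [-0.1133 -0.201   0.0093] rot [ 0.001   0.0011 -0.    ]
```

```bash
python3 -m jog '{"rows": [[-0.113,-0.2,0.009,0,0,0,1],[-0.113,-0.2,0.009,0,0,0,1],[-0.113,-0.2,0.009,0,0,0,1],[-0.113,-0.2,0.009,0,0,0,1],[-0.113,-0.2,0.009,0,0,0,1],[-0.113,-0.2,0.009,0,0,0,1]]}'
python3 - <<'E'
from h import *
im,d,p=cam('wrist'); cv2.imwrite('pics/w1.png',im)
np.savez('w1.npz',im=im,d=d,v=p['view'])
go([.5348,-.227,.2],np.pi-.0776)
for P in [(.6395,-.235,.052),(.5249,-.2261,.055)]: print(proj(p,P))
E
```

```text
time_s: 2.2
eef_pos: [0.5334, -0.2232, 0.1995]
eef_rot: [-0.001, 0.039, 0.999, 0.001]
wrist_force: [-0.4, -0.1, 0.8]
opening: 1.004
grasp_force: 0.0
shift [-0.0017 -0.0041 -0.0003] rot [ 0.0018 -0.0008  0.0005]
(np.float64(248.92747940021934), np.float64(281.3217452267658))
(np.float64(248.3325257080422), np.float64(166.14990248146069))
```

View pics/w1.png

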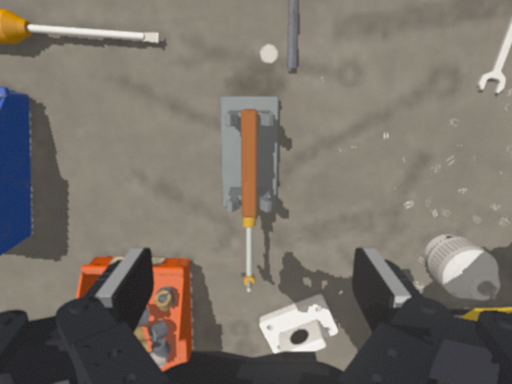

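The wrist view agrees with the measurement: the clamp is at (249,281) and the handle runs from (249,110) to (249,218), matching the projected points.

```bash
python3 - <<'E'
from h import *
print(get_obs()['eef_pos'])
go([.538,-.2272,.029],np.pi-.0776)
E
```

```text
[ 0.53344076 -0.22276895  0.19975105]
shift [-0.005  -0.0044  0.1707] rot [ 0.0018 -0.0008  0.0005]
```

```bash
python3 -m jog '{"rows": [[-0.003,-0.002,0.03,0,0,0,1],[-0.005,-0.0044,0.07,0,0,0,1],[-0.005,-0.0044,0.1,0,0,0,1],[-0.005,-0.0044,0.1,0,0,0,1]]}'
python3 - <<'E'
from h import *
go([.538,-.2272,.029],np.pi-.0776)
E
```

```text
time_s: 2.75
eef_pos: [0.5366, -0.226, 0.0979]
eef_rot: [-0.002, 0.038, 0.999, 0.002]
wrist_force: [-0.3, -0.1, 1.2]
opening: 0.996
grasp_force: 0.0
shift [-0.0018 -0.0014  0.0689] rot [ 0.0039 -0.0047  0.0013]
```

Converted, -0.004 rad / 4 = -0.001.

```bash
python3 -m jog '{"rows": [[-0.001,-0.001,0.03,0.0005,-0.0005,0,1],[-0.0016,-0.0014,0.055,0.0008,-0.001,0.0003,1],[-0.0016,-0.0014,0.0685,0.0008,-0.001,0.0003,1],[-0.0016,-0.0014,0.0685,0.0008,-0.001,0.0003,1],[-0.0016,-0.0014,0.0685,0.0008,-0.001,0.0003,1]]}'
python3 - <<'E'
from h import *
go([.538,-.2272,.029],np.pi-.0776)
E
```

```text
time_s: 3.38
eef_pos: [0.541, -0.2304, 0.033]
eef_rot: [0.003, 0.039, 0.999, -0.002]
wrist_force: [0.2, -0.9, 0.6]
opening: 0.999
grasp_force: 0.0
shift [0.0033 0.003  0.004 ] rot [-0.0031  0.006  -0.0009]
```

```bash
python3 -m jog '{"rows": [[0,0,0,0,0,0,1],[0,0,0,0,0,0,1]]}'; python3 -m jog '{"rows": [[0,0,0,0,0,0,1],[0,0,0,0,0,0,1]]}'
python3 - <<'E'
from h import *
go([.538,-.2272,.029],np.pi-.0776)
E
```

```text
time_s: 3.62
eef_pos: [0.5405, -0.2303, 0.0323]
eef_rot: [0.003, 0.039, 0.999, -0.001]
wrist_force: [-0.1, 0.9, -0.3]
opening: 1.005
grasp_force: 0.0
time_s: 3.88
eef_pos: [0.5401, -0.2301, 0.0316]
eef_rot: [0.002, 0.039, 0.999, -0.001]
wrist_force: [0.6, -0.3, 0.4]
opening: 0.999
grasp_force: 0.0
shift [0.0023 0.0027 0.0026] rot [-0.002   0.0042 -0.0013]
```

```bash
python3 -m jog '{"rows": [[0,0,0,0,0,0,1],[0,0,0,0,0,0,1],[0,0,0,0,0,0,1],[0,0,0,0,0,0,1],[0,0,0,0,0,0,1],[0,0,0,0,0,0,1],[0,0,0,0,0,0,1],[0,0,0,0,0,0,1]]}'
python3 - <<'E'
from h import *
go([.538,-.2272,.029],np.pi-.0776)
E
```

```text
time_s: 4.88
eef_pos: [0.5401, -0.23, 0.0316]
eef_rot: [0.002, 0.039, 0.999, -0.001]
wrist_force: [-0.7, 0.5, 0.2]
opening: 1.0
grasp_force: 0.0
shift [0.0023 0.0026 0.0025] rot [-0.002   0.0041 -0.0012]
```

Converted, 0.004 rad / 4 = 0.001.

```bash
python3 -m jog '{"rows": [[0.0023,0.0026,0.0025,-0.0005,0.001,-0.0003,1],[0.0023,0.0026,0.0025,-0.0005,0.001,-0.0003,1],[0.0023,0.0026,0.0025,-0.0005,0.001,-0.0003,1],[0.0023,0.0026,0.0025,-0.0005,0.001,-0.0003,1]]}'
python3 - <<'E'
from h import *
go([.538,-.2272,.029],np.pi-.0776)
E
```

```text
time_s: 5.38
eef_pos: [0.5381, -0.2273, 0.0291]
eef_rot: [0.0, 0.039, 0.999, -0.0]
wrist_force: [-0.2, 0.6, 0.3]
opening: 1.0
grasp_force: 0.0
shift [0.0001 0.0001 0.0001] rot [-0.0001  0.0002 -0.0002]
```

```bash
python3 -m jog '{"rows": [[0,0,0,0,0,0,0],[0,0,0,0,0,0,0],[0,0,0,0,0,0,0],[0,0,0,0,0,0,0],[0,0,0,0,0,0,0],[0,0,0,0,0,0,0],[0,0,0,0,0,0,0],[0,0,0,0,0,0,0]]}'
```

```text
time_s: 6.38
eef_pos: [0.5382, -0.2274, 0.0292]
eef_rot: [0.0, 0.039, 0.999, -0.0]
wrist_force: [-0.6, -0.4, 2.0]
opening: 0.154
grasp_force: 58.7
```

```bash
python3 -m jog '{"rows": [[0,0,-0.02,0,0,0,0],[0,0,-0.05,0,0,0,0],[0,0,-0.1,0,0,0,0],[0,0,-0.13,0,0,0,0],[0,0,-0.13,0,0,0,0],[0,0,-0.13,0,0,0,0],[0,0,-0.13,0,0,0,0],[0,0,-0.13,0,0,0,0]]}'
python3 - <<'E'
from h import *
o,r=tool(); P=o+np.array([.103*.997,-.103*.0776,.019]); print(o,P,get_obs()['wrist_force'])
out=[]
for n in ['scene','top','wrist']:
    im,d,p=cam(n); u,v=proj(p,P); u2,v2=proj(p,P-[0,0,.03]);print(n,u,v,u2,v2)
    u,v=int(u),int(v); c=im[max(v-35,0):v+35,max(u-35,0):u+35]; out.append(cv2.resize(c,(260,260),interpolation=cv2.INTER_CUBIC))
cv2.imwrite('pics/air.png',np.hstack(out))
E
```

```text
time_s: 7.38
eef_pos: [0.5373, -0.2268, 0.1576]
eef_rot: [-0.001, 0.039, 0.999, 0.001]
wrist_force: [-0.5, -0.2, -2.2]
opening: 0.149
grasp_force: 58.5
[ 0.53730486 -0.22681752  0.15760515] [ 0.63999586 -0.23481032  0.17660515] [-0.54193261 -0.18705075 -2.22586974]
scene 346.02476532297726 163.49338915737206 344.40968249345656 174.94276866202122
top 388.53993189250286 136.021148923839 383.55397676156747 139.06184847541238
wrist 253.22337387894842 455.8519232925061 253.1202976783764 402.49155569349324Traceback (most recent call last):
  File "<stdin>", line 6, in <module>
cv2.error: OpenCV(4.12.0) /io/opencv/modules/imgproc/src/resize.cpp:4208: error: (-215:Assertion failed) !ssize.empty() in function 'resize'
```

```bash
python3 - <<'E'
from h import *
out=[]
for n,(u,v) in {'scene':(345,168),'top':(386,140)}.items():
    im,d,p=cam(n); c=im[v-30:v+30,u-30:u+30]; out.append(cv2.resize(c,None,fx=6,fy=6,interpolation=cv2.INTER_CUBIC))
cv2.imwrite('pics/air.png',np.hstack(out))
E
```

```text
(no output)
```

View pics/air.png

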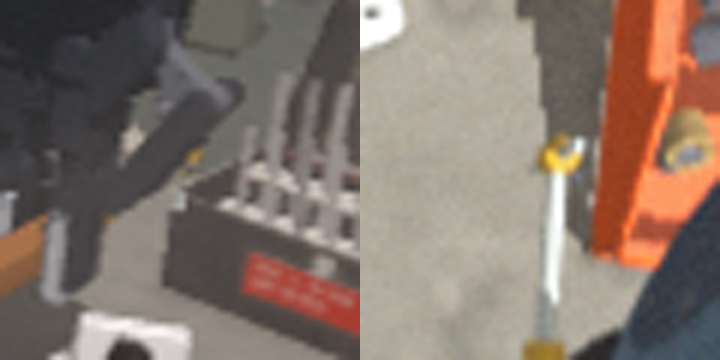

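The scene crop shows the clamp at about (347,164) and the pin tip at (345,172), so the pin stands roughly 22–25 mm below the clamp. The top crop puts the clamp at (389.7,135.8), which matches my model. I'll move to hover over the wheel.

```bash
python3 - <<'E'
from h import *
im,d,p=cam('top'); print('bottle depth min',d[125:160,255:285].min())
go([.500,.108,.16],np.pi+.24)
E
```

```text
bottle depth min 0.0
shift [ 0.0639  0.3313 -0.0011] rot [ 1.000e-04 -1.000e-04 -3.178e-01]
```

Converted, -0.318 rad / 4 = -0.0795.

```bash
python3 -m jog '{"rows": [[0.011,0.055,-0.001,0,0,-0.0125,0],[0.022,0.11,-0.001,0,0,-0.025,0],[0.032,0.166,-0.001,0,0,-0.04,0],[0.043,0.22,-0.001,0,0,-0.0525,0],[0.053,0.276,-0.001,0,0,-0.0675,0],[0.064,0.331,-0.001,0,0,-0.0795,0],[0.064,0.331,-0.001,0,0,-0.0795,0],[0.064,0.331,-0.001,0,0,-0.0795,0],[0.064,0.331,-0.001,0,0,-0.0795,0]]}'
python3 - <<'E'
from h import *
im,d,p=cam('wrist'); 
for P in [(.6527,.1448,.0625),(.6363,.1408,.049)]: print(proj(p,P))
np.savez('w2.npz',im=im,d=d,view=p['view'])
cv2.imwrite('pics/w2.png',im)
cv2.imwrite('pics/w2v.png',im)
E
```

```text
time_s: 8.8
eef_pos: [0.5003, 0.1065, 0.1601]
eef_rot: [0.0, -0.119, 0.993, -0.0]
wrist_force: [0.7, -0.6, -1.1]
opening: 0.157
grasp_force: 58.9
(np.float64(254.26276662266937), np.float64(363.25914129179785))
(np.float64(254.20443501434647), np.float64(336.26782734031076))
```

View pics/w2v.png

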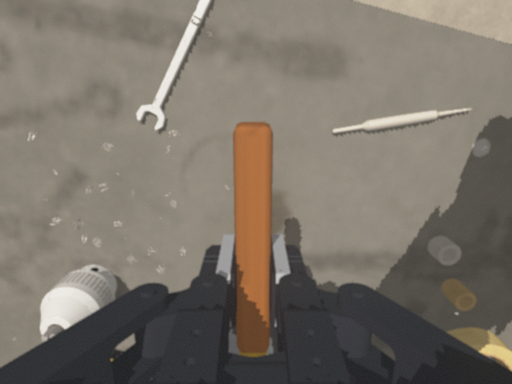

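The gripper hides the wheel from the wrist camera in this pose. I'll shift the tool to get a clear close look.

```bash
python3 - <<'E'
from h import *
p=optics.camera_params('wrist');print(p['cx'])
for s in [(.12,-.05),(.12,-.07),(.1,-.06),(.09,-.07)]:
    print(s,[np.round(proj(p,np.array(P)-[*s,0])) for P in [(.6527,.1448,.0625),(.6363,.1408,.049)]])
go([.6003,.0465,.165])
E
```

```text
252.6240510596567
(0.12, -0.05) [array([353., 255.]), array([350., 228.])]
(0.12, -0.07) [array([377., 260.]), array([373., 233.])]
(0.1, -0.06) [array([357., 279.]), array([354., 252.])]
(0.09, -0.07) [array([364., 293.]), array([361., 266.])]
shift [-0.0831 -0.0818 -0.0049] rot [0. 0. 0.]
```

```bash
python3 -m jog '{"rows": [[-0.037,-0.033,0,0,0,0,0],[-0.074,-0.066,0,0,0,0,0],[-0.11,-0.099,0,0,0,0,0],[-0.11,-0.099,0,0,0,0,0],[-0.11,-0.099,0,0,0,0,0],[-0.11,-0.099,0,0,0,0,0],[-0.11,-0.099,0,0,0,0,0],[-0.11,-0.099,0,0,0,0,0]]}'
python3 - <<'E'
from h import *
im,d,p=cam('wrist'); 
for P in [(.6527,.1448,.0625),(.6363,.1408,.049)]: print(proj(p,P))
np.savez('w3.npz',im=im,d=d,view=p['view'])
c=im[170:310,310:450]
cv2.imwrite('pics/w3v.png',cv2.resize(c,None,fx=4,fy=4,interpolation=cv2.INTER_CUBIC))
E
```

```text
time_s: 9.85
eef_pos: [0.6301, 0.0382, 0.1604]
eef_rot: [0.0, -0.12, 0.993, -0.0]
wrist_force: [1.1, 0.3, -1.4]
opening: 0.149
grasp_force: 58.9
(np.float64(378.5416606220226), np.float64(248.88302316090318))
(np.float64(374.86167247906724), np.float64(222.16695336643764))
```

View pics/w3v.png

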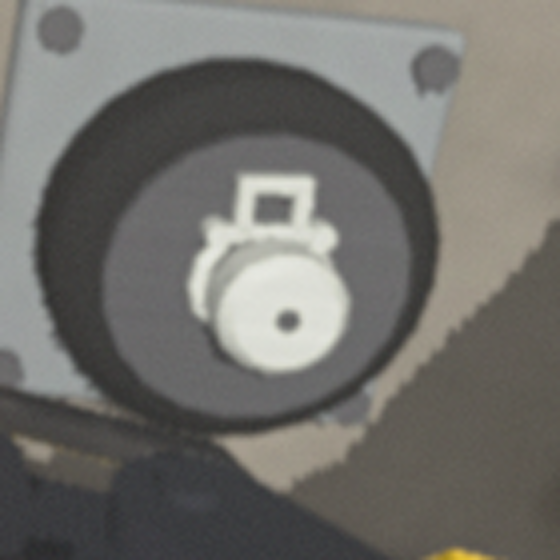

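The close view shows the tab's outer corners at crop (240,177) and (314,178), the eye centre at about (277,211), and the head top's centre at about (282,310). Now to convert these to world points.

```bash
python3 - <<'E'
from h import *
z=np.load('w3.npz');p=optics.camera_params('wrist');p['view']=z['view']
im=z['im'];g=im[170:310,310:450].max(2)
# bright-mask centroid pieces
m=(g>170).astype(np.uint8)
f=lambda x,y:((x+.5)/4-.5+310,(y+.5)/4-.5+170)
P={}
for k,x,y,h in [('cL',240,177,.049),('cR',314,178,.049),('eye',277,211,.049),('e_in_t',275,193,.049),('head',282,310,.0625),('headL',216,310,.0625),('headR',349,305,.0625)]:
    P[k]=plane(p,*f(x,y),h);print(k,P[k].round(4))
e=P['cR']-P['cL'];print(np.linalg.norm(e),'yaw from edge',np.arctan2(e[1],e[0])-np.pi/2)
v=P['head']-P['eye'];print(np.linalg.norm(v[:2]),np.arctan2(v[1],v[0]))
print(np.linalg.norm(P['headL']-P['headR']))
print((g[46-2:62:1,55:85]//10)[:, ::1])
E
```

```text
cL [0.6306 0.1343 0.049 ]
cR [0.6272 0.1487 0.049 ]
eye [0.6357 0.144  0.049 ]
e_in_t [0.6321 0.1423 0.049 ]
head [0.651  0.1455 0.0625]
headL [0.654  0.133  0.0625]
headR [0.6469 0.1578 0.0625]
0.014775334760132321 yaw from edge 0.22609840278150117
0.015349254416618498 0.09715244287558768
0.02577081291193196
[[10 10 10 11 14 17 19 19 19 19 19 19 19 19 19 19 19 19 19 19 19 19 17 14
  11 10 10 11 10 10]
 [10 10 10 11 15 19 21 22 21 22 22 22 22 22 22 22 22 22 22 22 22 22 20 17
  13 11 10 10 10 10]
 [10 10 10 11 15 20 21 22 22 22 22 22 22 22 22 22 22 22 22 22 22 22 21 17
  13 11 10 10 10 10]
 [10 10 10 11 16 20 22 22 21 20 20 20 20 20 20 21 21 21 21 21 21 21 20 16
  12 10 10 10 10 10]
 [10 10 10 12 16 20 21 21 20 17 16 16 16 16 16 17 18 19 19 20 21 21 20 16
  11 10 10 10 10 10]
 [10 10 10 13 17 20 22 21 18 13 11 11 11 11 11 12 12 14 16 20 21 22 20 16
  11 10 10 10 10 10]
 [10 10 11 13 17 21 22 21 17 12 10 10 10 10 10  9  9 11 15 20 21 22 21 16
  11 10 10 10 10 10]
 [10 10 11 14 18 21 22 21 17 12 10 10 10 10 10 10 10 12 16 20 21 22 20 15
  11 10 10 10 10 10]
 [10 10 11 14 19 21 22 20 16 
[... 221 characters left out ...]
1 22 21 17 14
  13 13 11 11 10 10]
 [17 16 15 17 20 21 21 21 17 15 14 13 14 14 15 14 14 16 19 21 21 20 18 16
  16 16 15 12 11 10]
 [20 19 19 19 20 21 21 21 20 19 19 18 18 19 19 19 19 19 20 21 21 21 19 18
  19 19 18 17 13 11]
 [21 21 22 21 21 21 21 21 21 22 22 21 22 22 22 22 22 21 21 21 21 21 21 20
  20 21 21 20 17 12]
 [22 21 22 22 21 21 21 21 21 22 22 21 21 21 22 22 22 22 21 21 21 21 21 21
  21 22 22 22 19 14]
 [22 21 21 21 21 21 20 19 20 21 20 20 19 19 20 20 20 20 21 21 21 21 21 21
  22 22 22 22 20 15]
 [22 21 20 19 19 19 17 17 17 19 19 18 18 18 18 18 18 18 19 19 20 20 20 21
  22 22 22 21 19 15]
 [22 20 16 14 15 16 16 16 17 18 18 18 18 18 17 17 17 17 17 17 18 18 20 21
  22 22 21 20 17 13]]
```

```bash
python3 - <<'E'
from h import *
go([.5347,.1183,.16],np.pi+.23)
E
```

```text
shift [0.0736 0.1006 0.0003] rot [-0.0002  0.0005  0.0108]
```

Converted, 0.011 rad / 4 = 0.0028.

```bash
python3 -m jog '{"rows": [[0.025,0.034,0,0,0,0.001,0],[0.05,0.068,0,0,0,0.002,0],[0.0736,0.1006,0,0,0,0.0028,0],[0.0736,0.1006,0.02,0,0,0.0028,0],[0.0736,0.1006,0.04,0,0,0.0028,0],[0.0736,0.1006,0.055,0,0,0.0028,0],[0.0736,0.1006,0.055,0,0,0.0028,0],[0.0736,0.1006,0.055,0,0,0.0028,0],[0.0736,0.1006,0.055,0,0,0.0028,0]]}'
python3 - <<'E'
from h import *
go([.5347,.1183,.105],np.pi+.23)
o,r=tool(); P=o-.103*r.as_matrix()[:,0]+[0,0,.019]
im,d,p=cam('top');print(P,'clamp top',proj(p,P+[0,0,.005]),'eye',proj(p,(.6357,.142,.049)))
cv2.imwrite('pics/hover.png',cv2.resize(im[115:175,165:225],None,fx=8,fy=8,interpolation=cv2.INTER_CUBIC))
E
```

```text
time_s: 11.02
eef_pos: [0.5356, 0.1179, 0.1059]
eef_rot: [0.001, -0.114, 0.993, -0.0]
wrist_force: [-0.3, -0.7, -0.5]
opening: 0.152
grasp_force: 59.1
shift [0.0008 0.0006 0.0009] rot [-0.0004  0.0016 -0.001 ]
[0.63594479 0.14125128 0.12506393] clamp top (np.float64(186.22052762896428), np.float64(140.8191841367463)) eye (np.float64(192.7192558208813), np.float64(147.7514550797762))
```

View pics/hover.png

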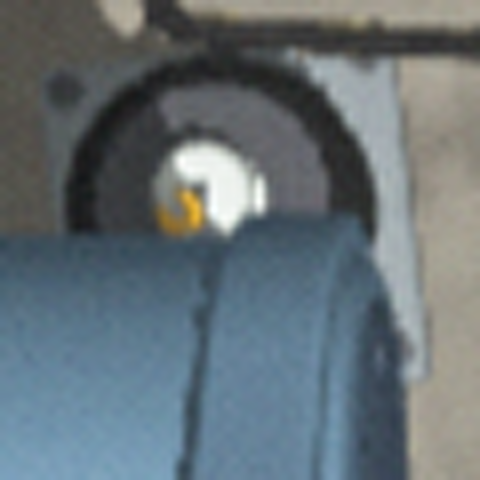

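The crop shows the clamp at about (187.1,140.7), while the eye is hidden by the arm. That puts the clamp about 1.5–2 mm short of the eye in y, and the wrist-camera estimate agrees. I'll correct y and descend in small steps while watching the force.

```bash
python3 - <<'E'
from h import *
go([.535,.1194,.07],np.pi+.23)
E
```

```text
shift [0.0002 0.0016 0.0358] rot [-0.0003  0.0014 -0.001 ]
```

Converted, -0.001 rad / 4 = -0.0003.

```bash
python3 -m jog '{"rows": [[0.0002,0.0016,0,0,0.0003,-0.0003,0],[0.0002,0.0016,0.01,0,0.0003,-0.0003,0],[0.0002,0.0016,0.02,0,0.0003,-0.0003,0],[0.0002,0.0016,0.03,0,0.0003,-0.0003,0],[0.0002,0.0016,0.034,0,0.0003,-0.0003,0],[0.0002,0.0016,0.034,0,0.0003,-0.0003,0],[0.0002,0.0016,0.034,0,0.0003,-0.0003,0]]}'
python3 - <<'E'
from h import *
go([.535,.1194,.064],np.pi+.23); print(get_obs()['wrist_force'])
E
```

```text
time_s: 11.95
eef_pos: [0.5346, 0.1195, 0.0713]
eef_rot: [-0.0, -0.115, 0.993, -0.0]
wrist_force: [0.4, 0.2, -1.0]
opening: 0.153
grasp_force: 59.1
shift [-0.0004 -0.0001  0.0073] rot [-0.0002 -0.0004  0.0002]
[ 0.36127129  0.15760088 -1.03929543]
```

Now stepping down. Baseline Fz is about -1 N (the pick's weight).

```bash
python3 -m jog '{"rows": [[-0.0004,0,0.003,0,0,0,0],[-0.0004,0,0.006,0,0,0,0],[-0.0004,0,0.008,0,0,0,0],[-0.0004,0,0.008,0,0,0,0]]}'; python3 -m jog '{"rows": [[0,0,0.002,0,0,0,0],[0,0,0.004,0,0,0,0],[0,0,0.004,0,0,0,0]]}'; 
```

```text
time_s: 12.45
eef_pos: [0.5345, 0.1195, 0.0627]
eef_rot: [-0.001, -0.115, 0.993, -0.0]
wrist_force: [-0.1, 0.9, -1.5]
opening: 0.153
grasp_force: 59.1
time_s: 12.82
eef_pos: [0.5345, 0.1195, 0.0588]
eef_rot: [-0.001, -0.115, 0.993, -0.0]
wrist_force: [0.5, 0.1, -0.9]
opening: 0.148
grasp_force: 59.1
```

```bash
python3 -m jog '{"rows": [[0,0,0.0015,0,0,0,0],[0,0,0.003,0,0,0,0],[0,0,0.003,0,0,0,0]]}'
```

```text
time_s: 13.2
eef_pos: [0.5346, 0.1195, 0.0558]
eef_rot: [-0.001, -0.115, 0.993, -0.0]
wrist_force: [0.3, 0.9, -0.8]
opening: 0.157
grasp_force: 59.1
```

```bash
for i in 1 2 3; do python3 -m jog '{"rows": [[0,0,0.001,0,0,0,0],[0,0,0.001,0,0,0,0]]}' | grep -E 'pos|wrist'; done
```

```text
eef_pos: [0.5347, 0.1195, 0.055]
wrist_force: [1.0, 0.3, -0.7]
eef_pos: [0.5346, 0.1195, 0.0539]
wrist_force: [-0.0, -0.0, -0.9]
eef_pos: [0.5349, 0.1195, 0.0531]
wrist_force: [0.7, 0.5, -0.9]
```

```bash
python3 -m jog '{"rows": [[0,0,0.001,0,0,0,0],[0,0,0.001,0,0,0,0]]}' | grep -E 'pos|wrist'; python3 -m jog '{"rows": [[0,0,0.001,0,0,0,0],[0,0,0.001,0,0,0,0]]}' | grep -E 'pos|wrist'
```

```text
eef_pos: [0.5349, 0.1195, 0.0521]
wrist_force: [0.8, 0.2, -0.7]
eef_pos: [0.535, 0.1195, 0.0511]
wrist_force: [1.4, 0.5, -0.8]
```

```bash
python3 -m jog '{"rows": [[0,0,0.0008,0,0,0,0],[0,0,0.0008,0,0,0,0]]}' | grep -E 'pos|wrist'
```

```text
eef_pos: [0.5349, 0.1195, 0.0503]
wrist_force: [2.6, 0.0, -1.0]
```

```bash
python3 -m jog '{"rows": [[0,0,0.0008,0,0,0,0],[0,0,0.0008,0,0,0,0]]}' | grep -E 'pos|wrist'
```

```text
eef_pos: [0.5349, 0.1195, 0.0496]
wrist_force: [1.2, 0.5, 0.9]
```

```bash
python3 -m jog '{"rows": [[0,0,0.0005,0,0,0,0],[0,0,0.0005,0,0,0,0]]}' | grep -E 'pos|wrist'
```

```text
eef_pos: [0.5348, 0.1195, 0.0491]
wrist_force: [0.2, 0.1, 1.6]
```

Contact came at TCP z ≈ 0.0495, giving a pin length of about 23.5 mm, which matches the picture. Contact on the tab instead would need less than 22 mm, so the pin is through the eye and on the hub. I'll press slightly more.

```bash
python3 -m jog '{"rows": [[0,0,0.0004,0,0,0,0],[0,0,0.0004,0,0,0,0],[0,0,0.0004,0,0,0,0]]}' | grep -E 'pos|wrist|time'
```

```text
time_s: 15.58
eef_pos: [0.5349, 0.1195, 0.0487]
wrist_force: [1.6, -0.1, 3.9]
```

```bash
python3 -m jog '{"rows": [[0,0,0,0,0,0,0],[0.001,0,0,0,0,0,0],[0.002,0,0,0,0,0,0],[0.003,0,0,0,0,0,0],[0.003,0,0,0,0,0,0]]}' | grep -E 'pos|wrist|time'
```

```text
time_s: 16.2
eef_pos: [0.5338, 0.1191, 0.0492]
wrist_force: [7.4, 2.7, -0.1]
```

The pull engages at about 7.9 N along the clip axis. I'll continue gently.

```bash
python3 -m jog '{"rows": [[0.001,0,0,0,0,0,0],[0.002,0,0,0,0,0,0],[0.003,0,0,0,0,0,0],[0.004,0,0,0,0,0,0]]}' | grep -E 'pos|wrist|time'
```

```text
time_s: 16.7
eef_pos: [0.5322, 0.1185, 0.05]
wrist_force: [14.1, 5.6, -2.4]
```

```bash
python3 -m jog '{"rows": [[0.001,0,0.0002,0,0,0,0],[0.002,0,0.0003,0,0,0,0],[0.003,0,0.0004,0,0,0,0]]}' | grep -E 'pos|wrist|time'
```

```text
time_s: 17.08
eef_pos: [0.5307, 0.1175, 0.0502]
wrist_force: [17.3, 3.2, -1.6]
```

```bash
python3 -m jog '{"rows": [[0,0,0,0,0,0,0],[0,0,0,0,0,0,0]]}' | grep -E 'pos|rot|wrist|time'
python3 - <<'E'
from h import *
im,d,p=cam('scene');u,v=map(int,proj(p,(.635,.143,.055)))
cv2.imwrite('pics/pull.png',cv2.resize(im[v-25:v+25,u-35:u+35],None,fx=8,fy=8,interpolation=cv2.INTER_CUBIC));print(u,v,get_obs()['wrist_force'])
E
```

```text
time_s: 17.32
eef_pos: [0.5287, 0.1181, 0.0495]
eef_rot: [0.004, -0.115, 0.993, 0.0]
wrist_force: [11.9, 5.6, -1.5]
222 167 [ 8.61215855  3.89789223 -1.0885705 ]
```

View pics/pull.png

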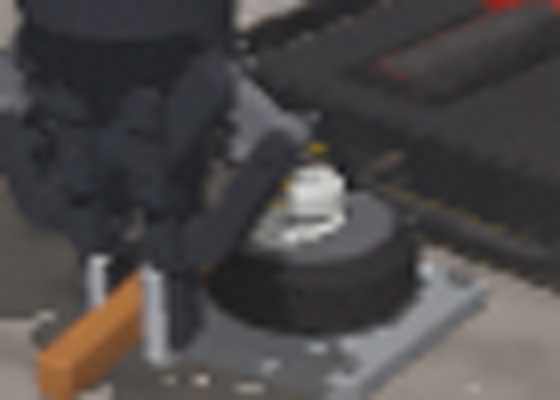

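The view shows the hook still engaged at the clip tab with the clip sliding. The force fell to about 9–13 N as the arm crept out to 6 mm, which is within the expected range. I'll keep the pull slow.

```bash
python3 -m jog '{"rows": [[0.0005,0,0,0,0,0,0],[0.001,0,0,0,0,0,0],[0.0015,0,0,0,0,0,0],[0.002,0,0,0,0,0,0]]}' | grep -E 'pos|wrist|time'
```

```text
time_s: 17.88
eef_pos: [0.5243, 0.1168, 0.0486]
wrist_force: [6.1, 1.8, 2.1]
```

```bash
python3 -m jog '{"rows": [[0.0005,0,0,0,0,0,0],[0.001,0,0,0,0,0,0],[0.0015,0,0,0,0,0,0],[0.002,0,0,0,0,0,0]]}' | grep -E 'pos|wrist|time'
```

```text
time_s: 18.38
eef_pos: [0.5201, 0.1163, 0.0476]
wrist_force: [1.1, 0.1, -1.1]
```

```bash
python3 -m jog '{"rows": [[0.001,0,-0.0005,0,0,0,0],[0.003,0,-0.001,0,0,0,0],[0.005,0,-0.001,0,0,0,0],[0.007,0,-0.001,0,0,0,0],[0.007,0,-0.001,0,0,0,0],[0.007,0,-0.001,0,0,0,0]]}' | grep -E 'pos|wrist|time'
python3 - <<'E'
from h import *
im,d,p=cam('scene');u,v=map(int,proj(p,(.635,.143,.055)))
a=cv2.resize(im[v-25:v+25,u-35:u+25],None,fx=6,fy=6,interpolation=cv2.INTER_CUBIC)
np.save('s.npy',a);print((im[v-10:v+10,u-20:u+10].min(2)//10))
E
```

```text
time_s: 19.12
eef_pos: [0.5143, 0.1147, 0.0492]
wrist_force: [-0.3, -0.5, -1.5]
[[ 5  5  4  5  5  5  5  5  5  4  4  6  9 10 10 11 11 10  5  4  4  4  4  4
   4  4  4  4  4  4]
 [ 5  4  4  5  5  5  5  5  4  4  4  8  9  9 10 10 11 11 10  7  6  5  4  4
   4  4  4  4  4  4]
 [ 5  5  4  5  5  5  5  4  4  3  4  6 10  9 10 10 10 11 11 11  8  7  8  4
   4  4  4  4  4  4]
 [ 4  4  4  5  5  5  5  4  3  3  4  6  9  9  9  9  7  7  9 11  9  7  6  3
   3  4  4  4  4  4]
 [ 4  4  4  4  5  5  4  4  4  6  6  6  9  9  8  5  5  6  6  8  8  7  9  7
   5  4  4  4  4  5]
 [ 5  5  4  4  5  4  4  3  4  6  7  9 10 10  6  5  5  5  5  6  6  5  5  7
   9  8  6  4  4  4]
 [ 5  5  4  4  4  4  3  3  5  6  7  9 10  7  5  5  5  4  4  4  7 10 11 10
  14 18 15  4  4  4]
 [ 5  5  5  4  4  3  3  3  5  7  7  8  7  5  5  5  5  5  4  6 10 11 14 16
  16 19 19 16  4  5]
 [ 5  5  4  3  3  3  3  3  4  6  7  7  6  5  5  5  5  4  5  8 15 19 20 20
  20 20 19 17  4  4]
 [ 5  5  4  4  3  3  3  3  4  7  7  6  5  5  5  5  5  4  5  8 14 18 20 20
  19 18 17 14 10  9]
 [ 5  5  4  4  4  4  3  4  5  7  7  5  5  5  5  5  4  4  4  8 13 17 17
[... 180 characters left out ...]
7  6  8 10 10
  10  9  7  7  9  9]
 [ 3  3  3  3  4  3  3  4  5  5  5  5  5  5  4  6  9 10  8  5  7  9  8 15
  18  8  8  9  9  9]
 [ 5  4  3  3  3  4  5  5  5  5  5  5  5  4  4  8 11 11  8  7  9  9  8 15
  19 10  9  9  9  9]
 [ 5  5  5  5  4  5  5  5  5  5  5  5  5  3  7 11 11 10  8  6  7  9 12 17
  18  9 10  9 10  9]
 [ 5  5  5  5  4  5  5  5  5  5  5  5  4  3  7 12 12 12 11 14 17 18 19 16
  11  9  9  9  9  9]
 [ 6  5  5  5  4  5  5  5  5  5  5  4  3  3  6 10 11 12 14 17 17 16 14  9
   8  8  7  7  6  6]
 [ 6  5  5  5  4  5  5  5  5  5  4  3  3  3  7 11 12 13 16 17  9  9  9  5
   5  5  5  5  5  5]
 [ 6  5  5  4  5  5  5  5  5  5  4  2  3  3  4  7  8 11 12 11  5  5  6  5
   5  5  5  5  5  5]]
```

The clip has come clear and force is nil. I'll lift the pin straight up out of the eye.

```bash
python3 -m jog '{"rows": [[0,0,-0.002,0,0,0,0],[0,0,-0.006,0,0,0,0],[0,0,-0.012,0,0,0,0],[0,0,-0.03,0,0,0,0],[0,0,-0.06,0,0,0,0],[0,0,-0.11,0,0,0,0],[0,0,-0.11,0,0,0,0]]}' | grep -E 'pos|wrist|time'
python3 - <<'E'
from h import *
go([.538,-.2272,.16],np.pi-.0776)
E
```

```text
time_s: 20.05
eef_pos: [0.5179, 0.1149, 0.165]
wrist_force: [0.1, 1.4, -1.7]
shift [ 0.0586 -0.3376  0.0053] rot [-0.001   0.0095  0.308 ]
```

Careful with the scale: turns go in shares of 4 rad. That gives: 0.308 rad / 4 = 0.077.

```bash
python3 -m jog '{"rows": [[0.01,-0.055,0,0,0.0005,0.0125,0],[0.02,-0.11,0,0,0.0008,0.025,0],[0.03,-0.17,0,0,0.001,0.04,0],[0.04,-0.225,0,0,0.0013,0.0525,0],[0.05,-0.28,0,0,0.0013,0.065,0],[0.0586,-0.3376,0.005,0,0.0013,0.077,0],[0.0586,-0.3376,0.005,0,0.0013,0.077,0],[0.0586,-0.3376,0.005,0,0.0013,0.077,0],[0.0586,-0.3376,0.005,0,0.0013,0.077,0],[0.0586,-0.3376,0.005,0,0.0013,0.077,0]]}' | grep -E 'pos|wrist|time'
python3 - <<'E'
from h import *
im,d,p=cam('top'); o,r=tool();P=o-.103*r.as_matrix()[:,0]+[0,0,.024];q=proj(p,P);print(q)
a=cv2.resize(im[112:172,160:225],None,fx=6,fy=6,interpolation=cv2.INTER_CUBIC)
u,v=map(int,q)
b=cv2.resize(im[v-30:v+30,u-30:u+30],None,fx=6,fy=6,interpolation=cv2.INTER_CUBIC);print(u,v)
cv2.imwrite('pics/after.png',np.hstack([a,b]))
go([.5382,-.2274,.05],np.pi-.0776)
E
```

```text
time_s: 21.3
eef_pos: [0.5345, -0.226, 0.1544]
wrist_force: [-0.6, 0.4, -1.8]
(np.float64(388.32846186276413), np.float64(137.40753050069605))
388 137
shift [-0.0043 -0.0008  0.1044] rot [-0.0011 -0.0056  0.0015]
```

View pics/after.png

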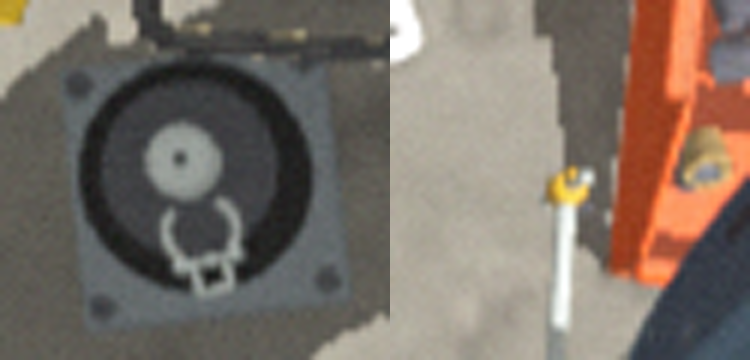

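The clip lies free on the wheel with its eye at crop (211,275), fully off the axle. The pick's clamp at (387.4,137.9) is within 1 px of prediction, so the grip has not slipped. Next I'll lower the pick into the rest.

Converted, -0.005 rad / 4 = -0.0013.

```bash
python3 -m jog '{"rows": [[-0.004,-0.0008,0.02,-0.0003,-0.0013,0.0003,0],[-0.0043,-0.0008,0.05,-0.0003,-0.0013,0.0003,0],[-0.0043,-0.0008,0.075,-0.0003,-0.0013,0.0003,0],[-0.0043,-0.0008,0.085,-0.0003,-0.0013,0.0003,0],[-0.0043,-0.0008,0.085,-0.0003,-0.0013,0.0003,0],[-0.0043,-0.0008,0.085,-0.0003,-0.0013,0.0003,0],[-0.0043,-0.0008,0.085,-0.0003,-0.0013,0.0003,0],[-0.0043,-0.0008,0.085,-0.0003,-0.0013,0.0003,0]]}' | grep -E 'pos|wrist|time'
python3 - <<'E'
from h import *
go([.5382,-.2274,.0296],np.pi-.0776)
E
```

```text
time_s: 22.35
eef_pos: [0.5385, -0.2288, 0.07]
wrist_force: [0.6, -0.2, -1.4]
shift [0.0004 0.0014 0.0404] rot [-0.0007  0.0004 -0.0013]
```

Converted, -0.001 rad / 4 = -0.0003.

```bash
python3 -m jog '{"rows": [[0.0004,0.0014,0.005,0,0,-0.0003,0],[0.0004,0.0014,0.013,0,0,-0.0003,0],[0.0004,0.0014,0.021,0,0,-0.0003,0],[0.0004,0.0014,0.029,0,0,-0.0003,0],[0.0004,0.0014,0.034,0,0,-0.0003,0],[0.0004,0.0014,0.034,0,0,-0.0003,0],[0.0004,0.0014,0.034,0,0,-0.0003,0]]}' | grep -E 'pos|wrist|time'
python3 - <<'E'
from h import *
go([.5382,-.2274,.0292],np.pi-.0776)
E
```

```text
time_s: 23.22
eef_pos: [0.5379, -0.2272, 0.0354]
wrist_force: [0.0, -0.3, -2.3]
shift [-0.0003 -0.0002  0.0062] rot [-0.0003 -0.0004 -0.0002]
```

```bash
python3 -m jog '{"rows": [[0,0,0.002,0,0,0,0],[0,0,0.004,0,0,0,0],[0,0,0.004,0,0,0,0]]}' | grep -E 'pos|wrist|time'
```

```text
time_s: 23.6
eef_pos: [0.5376, -0.227, 0.031]
wrist_force: [-0.9, 0.4, -0.6]
```

```bash
python3 -m jog '{"rows": [[0,0,0.0008,0,0,0,0],[0,0,0.0015,0,0,0,0],[0,0,0.0015,0,0,0,0]]}' | grep -E 'pos|wrist|time'
```

```text
time_s: 23.98
eef_pos: [0.5377, -0.227, 0.0296]
wrist_force: [0.5, -0.1, -0.5]
```

Down at the original height (0.5 mm above at most). Now opening the fingers and retreating upward.

```bash
python3 -m jog '{"rows": [[0,0,0.0003,0,0,0,0.1],[0,0,0.0003,0,0,0,0.25],[0,0,0.0003,0,0,0,0.4],[0,0,0.0003,0,0,0,0.7],[0,0,0.0003,0,0,0,1],[0,0,0.0003,0,0,0,1],[0,0,0.0003,0,0,0,1],[0,0,0.0003,0,0,0,1]]}'
python3 -m jog '{"rows": [[0,0,-0.01,0,0,0,1],[0,0,-0.03,0,0,0,1],[0,0,-0.07,0,0,0,1],[0,0,-0.12,0,0,0,1],[0,0,-0.17,0,0,0,1],[0,0,-0.17,0,0,0,1],[0,0,-0.17,0,0,0,1],[0,0,-0.17,0,0,0,1]]}'
python3 - <<'E'
from h import *
im,d,p=cam('wrist')
for P in [(.6405,-.235,.052),(.478,-.2226,.055)]: print(proj(p,P))
def rect(im):
    m=cv2.inRange(cv2.cvtColor(im,cv2.COLOR_BGR2HSV),(5,100,70),(25,255,255))
    cs=[c for c in cv2.findContours(m,0,1)[0] if cv2.contourArea(c)>10 and 230<c[:,0,0].mean()<270]
    return [(np.round(cv2.minAreaRect(c)[0],1),np.round(cv2.minAreaRect(c)[1],1),cv2.boundingRect(c)) for c in cs]
p0=np.load('w1.npz'); print('before');print(*rect(p0['im']),sep='\n');print('after');print(*rect(im),sep='\n')
print(optics.camera_params('wrist')['view'].round(3)-p0['v'].round(3))
q=dict(p);q0=dict(p);q0['view']=p0['v']
cv=lambda r:[(k[2][0]+k[2][2]/2,k[2][1],k[2][1]+k[2][3]) for k in r]
for pp,r in [(q0,rect(p0['im'])),(q,rect(im))]:
    for u,a,b in cv(r): print(plane(pp,u,a,.05).round(4),plane(pp,u,b,.05).round(4))
E
```

```text
time_s: 24.98
eef_pos: [0.5377, -0.227, 0.0294]
eef_rot: [-0.0, 0.039, 0.999, -0.0]
wrist_force: [-0.3, 0.1, -0.7]
opening: 0.996
grasp_force: 0.0
time_s: 25.98
eef_pos: [0.537, -0.2265, 0.1981]
eef_rot: [-0.001, 0.039, 0.999, 0.001]
wrist_force: [0.1, -0.1, 0.7]
opening: 0.999
grasp_force: 0.0
(np.float64(252.1650026576236), np.float64(279.7882990753428))
(np.float64(251.62686123398638), np.float64(105.95882901031716))
before
(array([249. , 279.5]), array([10.,  9.]), (244, 275, 11, 10))
(array([248.5, 168. ]), array([116.,  15.]), (241, 110, 16, 117))
after
(array([251.6, 277.1]), array([ 8.9, 11.3]), (246, 272, 12, 11))
(array([251.5, 164. ]), array([118.,  15.]), (244, 105, 16, 119))
[[-0.001  0.    -0.001  0.004]
 [-0.001 -0.001  0.002  0.003]
 [ 0.002  0.001  0.001  0.002]
 [ 0.     0.     0.     0.   ]]
[ 0.6338 -0.234   0.05  ] [ 0.6449 -0.2349  0.05  ]
[ 0.4781 -0.2217  0.05  ] [ 0.5837 -0.2304  0.05  ]
[ 0.6332 -0.2346  0.05  ] [ 0.6452 -0.2355  0.05  ]
[ 0.4775 -0.2223  0.05  ] [ 0.5837 -0.2307  0.05  ]
```

The pick is back within about 0.6 mm of where it lay, and the clip is lying free on the wheel. Handing in.

```bash
python3 -m jog '{"rows": [[0,0,0,0,0,0,1],[0,0,0,0,0,0,1]]}' | head -1; python3 -c "
from bench import workorder; print(workorder.hand_in())"
```

```text
time_s: 26.28
the job is handed in; nothing more can be done
None
```

I handed the job in at 26 s: the clip is off the axle and lying on the wheel, and the pick is back in its rest within about 0.6 mm; the pull briefly read 17.6 N, above the expected 14 N, before the clip came free.

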